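Trip the limit valve by hand through the guard window

TASK

On the guarded cylinder test rig, check the limit valve by hand: reach down through the window in the top of the guard that lies over the valve with the hinged roller lever, press that lever fully down with the fingertips, hold it down for two seconds and let it spring back up. Do not force the lever, do not touch the guard, do not press the other valve's plunger under the other window, and do not pick up or move anything else.

Things in the scene. Friction and masses are not known exactly. Their poses are not given: they have to be found in the camera images.
- test_rig: Cylinder test rig, fixed to the table: base plate 220 (x) x 500 (y) x 12 mm, a pneumatic cylinder (45 mm square, along y, rig y -338 to -138, x 38 mm; blue tubes over it up to z 102 mm) and the guard. Origin on the table below the guard's centre; z up, y from the cylinder towards the guard. Stands turned up to 0.35 rad either way.
- guard: Beige perforated sheet-metal hood over the rod's travel, fixed on the rig, same origin and axes. 168 (x) x 272 (y) mm, flat top at z 106 mm with nothing above it, sheet 3 mm, walls down to the base plate. In the top are two windows side by side along y, each 92 (x) x 88 (y) mm, parted by a 36 mm web; 38 mm of sheet beside them in x, 30 mm at the ends.
- window_a (a point): Centre of the opening of one window, level with the top of the guard (rig x = 0, y = -62 mm, z = 106 mm): the window next to the cylinder. Axes as the rig.
- window_b (a point): Centre of the opening of the other window (rig x = 0, y = +62 mm, z = 106 mm): the window away from the cylinder. Axes as the rig.
- limit_valve: The roller-lever limit valve: black block 28 x 46 x 40 mm on the base plate under one of the two windows (either one), turned as the rig. Origin on the base plate (12 mm above the table) straight below the unpressed roller, within 6 mm in x and 8 mm in y of the window's centre. The block reaches 44 mm above the origin, the lever's pivot ears 59 mm.
- roller (a point): Centre of the pale roller (15 mm diameter, 8 mm wide, axis along the rig's x) at the free end of the lever. It is the place to press, straight down. Unpressed its centre is 81 mm and its top 88.5 mm above the table, so its top lies 17.5 mm below the top of the guard. Fully pressed it has gone down 14.7 mm and 3 mm towards the rig's +y.
- roller_lever (a joint): Angle of the roller lever (rad): 0 = up, at rest; 0.40 = fully down on its stop. A steel arm hinged about the rig's x, 38 mm from pivot to roller centre, its pivot 35 mm to the rig's -y side of the roller. Sprung: about 3 N on the roller starts it, about 6 N holds it fully down; it springs back by itself.
- plunger_valve: The other valve, not to be operated: the same black block under the other window, but with a short vertical sprung plunger carrying a small dark 12 mm steel roller on top and no lever. Origin on the base plate, below the plunger. Overall height 76 mm above the origin.
- plunger (a joint): Travel of that valve's plunger (m): 0 = up, at rest; 0.006 = fully pressed.
- cam (a point): Centre of the piston rod's cam, a steel block 18 (x) x 14 (y) x 14 mm, 81 to 95 mm above the table, under the web between the windows at rig x 0, y within 8 mm of 0. A 12 mm wide arm (top at 98 mm) joins it to the 12 mm thick rod, which lies along y at rig x 38 mm, 60 mm above the table. Rod and cam can slide along y; they are not to be moved.
- spanner: Loose steel spanner, 170 mm long, lying on the table on the robot's side of the rig. Not needed.
- screwdriver: Loose screwdriver with a black handle, 190 mm long, lying on the table on the robot's side of the cylinder. Not needed.
- fitting: Loose brass tube fitting, 26 mm wide and 36 mm tall, standing on the rig's base plate between the guard and the flow regulator (a grey block 30 mm tall at rig x -45, y -264 mm). Not needed.
- manifold: Loose aluminium manifold block 45 x 90 x 35 mm with three brass ports on top (45 mm tall overall), on the table beyond the rig. Not needed.

How it is judged:
By the outcome, as a careful person would: the job done as asked, in the order asked, and still so for the second after the job is handed in, with the robot touching nothing.
It also fails if it takes over 40 s, if anything falls off the work surface, if the arm or the gripper's body presses on something with over 40 N, if the wrist force passes 120 N, or if a joint passes its speed limit or range.

ROBOT

A 6-joint arm with a two-finger parallel gripper is mounted at the origin on the work surface. World frame = base frame: x ahead of the robot, y to its left, z up, the work surface at z = 0. Lengths are in m, angles in rad, forces in N, time in s.
With the tool pointing down it reaches from about 0.35 to 0.975 m from the base axis. Payload 4.9 kg.
Tool frame: the origin (TCP) lies at the very end of the fingers, on their centre line; the grasp point (between the pads) lies 19 mm behind it; z points along the fingers, x is the direction in which the jaws open and shut, and the axes are right-handed (so a half turn about z gives the same grasp; the last joint's range is limited). The gripper opens to 85 mm and grips with 20 to 120 N. Pads are 22 mm wide; open, the fingers measure 114 mm over their backs; the gripper's body (76 mm by 85 mm) begins 54 mm behind the grasp point. The pads swing forward as they close: fully open they stand 13 mm farther back than shut.
Start: joints at [-1.435, 0.053, 1.613, -0, 1.476, -0.119], TCP at [0.158, -0.605, 0.231] pointing down, gripper open.
Joint ranges: [-3.01, 3.01], [-1.01, 2.22], [0.06, 2.58], [-1.02, 4.17], [0.09, 2.62], [-3.14, 3.14]. Speed limits (rad/s): [2.57, 2.57, 3.14, 3.14, 3.14, 3.14].

INTERFACE

Orientations are given as a unit quaternion [w, x, y, z].
In Python, from plant import manip, imaging gives the robot as it stands.
- The arm moves only by the shell command python3 -m pendant 'ROWS'. ROWS is JSON, a list that holds one entry, the list of rows, each a list of 7 numbers: the turn, a rotation vector about the world's x, y, z in units of pi rad (1.0 is pi rad), then the shift along the world's x, y, z in units of 250 mm (1.0 is 250 mm), then the opening, from 0 (shut) to 1 (fully open). In form: [[[ax, ay, az, tx, ty, tz, claw], ...]]. A call has 1 to 20 rows; each row shifts and turns the commanded pose from where the row before left it; what a row does not reach is not made up. A row lasts 1/8 s, in which the tool goes at most 62.5 mm and 10.7 degrees, less where a joint would pass 70% of its speed; a pose out of reach is approached as far as the arm can. A call with a number of a shift or a turn outside -1 to 1 is refused whole. A call with a gripper value outside its range is refused whole. The fingers move at their own pace and stop on an object; the grip force is fixed at half the most. Time passes only in rows, so rows that do not move let the fingers close. It gives the time, the measured TCP pose, the force and the opening at its end, in the units of the state.
- manip.state(): the state, without advancing time (a new reading comes with each control period).
- imaging.grab_frame(name): name is "side" or "top" or "wrist"; returns a dict with "frame" (480x640x3 uint8, blue, green, red), "mtx" (3x3 intrinsics, pixels), "k1" (the pictures are not rectified: a ray, as slopes to the right and down, at radius r is drawn at 1 + k1 r^2 times it, then the intrinsics apply), "world_to_cam" (4x4, takes a point from world to camera coordinates). Camera axes: x right, y down, z forward; pixel columns grow to the right and rows downward; lengths in m; the calibration is good to about 2 mm. A picture is of the moment at which its call begins. There is no depth.
- manip.job_done(): hands the job in, once; it reports no verdict.
The state is a dict: "time": time; "joint_pos": joint angles; "joint_vel": joint speeds; "joint_efforts": joint torques, N m; "tool_pos": TCP position; "tool_rot": TCP orientation; "contact_force": force on the tool from outside, world axes, zero at the start; "ft_torque": the same for the moment, N m; "gripper_width": opening from 0.0 (shut) to 1.0 (fully open).
Only numpy, scipy, OpenCV 4.12 (cv2) and the standard library are available. Lean on these libraries where they do the work, as an engineer would, in place of code of your own. Each camera call takes 0.05 s, during which the arm holds its last target. There are 200 camera calls.

## Working session

There is one attempt and no reset: what is moved stays moved. The work goes in short steps, Python scripts to look and compute and a shell command to move; the robot and the scene stay as the last step left them, time stands still between calls to the robot, and variables do not carry over. Pictures are saved under pics/ and viewed, about 8 in all and at most 12, crops included, and the job is handed in when it is done.

```bash
mkdir -p pics; cat > h.py <<'E'
import numpy as np, cv2
from plant import manip, imaging
def grab(n,f):
    d=imaging.grab_frame(n); cv2.imwrite(f'pics/{f}.png',d['frame']); np.savez(f'pics/{f}.npz',**d); return d
def load(f): return dict(np.load(f'pics/{f}.npz'))
def cast(d,px,z):
    px=np.array(px,float).reshape(-1,2); K=d['mtx']; s=(px-K[:2,2])/[K[0,0],K[1,1]]; u=s.copy()
    for _ in range(20): u=s/(1+float(d['k1'])*(u**2).sum(1,keepdims=True))
    T=d['world_to_cam']; R=T[:3,:3]; c=-R.T@T[:3,3]; r=np.c_[u,np.ones(len(u))]@R
    return c+r*((z-c[2])/r[:,2])[:,None]
def proj(d,P):
    P=np.array(P,float).reshape(-1,3); T=d['world_to_cam']; q=P@T[:3,:3].T+T[:3,3]; u=q[:,:2]/q[:,2:]
    u=u*(1+float(d['k1'])*(u**2).sum(1,keepdims=True)); return u*[d['mtx'][0,0],d['mtx'][1,1]]+d['mtx'][:2,2]
E
python3 - <<'E'
from h import *
for n in('top','side'):
    d=grab(n,n+'0'); T=d['world_to_cam']; print(n,-T[:3,:3].T@T[:3,3],d['k1'],d['mtx'][0])
print(manip.state())
E
```

```text
top [ 0.42391944 -0.01413607  0.83766396] -0.11200915598586256 [503.84961903   0.         319.5290186 ]
side [ 0.17467571 -0.41266369  0.46061041] -0.045692342857774924 [526.36723736   0.         321.91804779]
{'time': 0.1, 'joint_pos': array([-1.43497838e+00,  5.33360128e-02,  1.61418280e+00,  1.40459581e-05,
        1.47599629e+00, -1.18974330e-01]), 'joint_vel': array([-0.0001944 , -0.00195198, -0.00411491,  0.00074673,  0.00013572,
       -0.00067665]), 'joint_efforts': array([-1.54494617e-03, -3.94908786e+01, -3.71364248e+01, -2.20701827e-04,
        3.94951567e-03, -1.23275845e-05]), 'tool_pos': array([ 0.15746928, -0.60424488,  0.23014235]), 'tool_rot': array([-6.78926343e-04,  7.91214869e-01, -6.11537495e-01, -6.80488505e-04]), 'contact_force': array([ 0.31614554,  0.18183701, -0.6389254 ]), 'ft_torque': array([-0.00293181,  0.03174719, -0.0192278 ]), 'gripper_width': 1.0026077573692358}
```

View pics/top0.png

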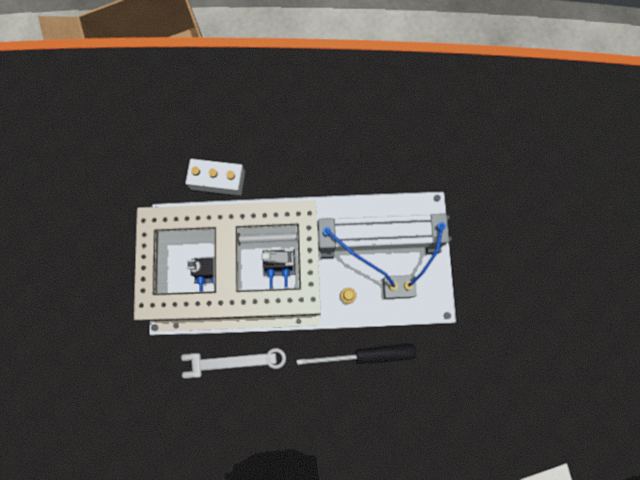

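View pics/side0.png

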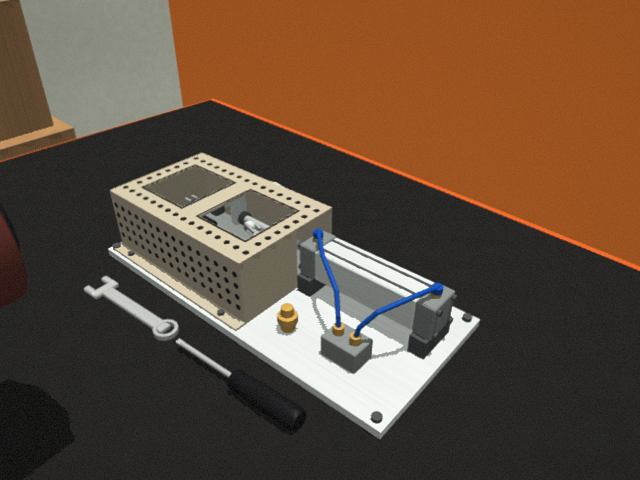

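The top view shows the guard at (135–320, 205–320), with window_b on the left around (185,262) and window_a on the right around (268,260), next to the cylinder. I'll measure the window corners and enlarge the valves.

```bash
python3 - <<'E'
from h import *
d=load('top0'); f=d['frame']; hsv=cv2.cvtColor(f,cv2.COLOR_BGR2HSV)
print(hsv[300,225],hsv[260,227],hsv[210,260],hsv[325,250],hsv[245,175])
m=cv2.inRange(hsv,(8,22,150),(28,110,255)); m=cv2.morphologyEx(m,cv2.MORPH_CLOSE,np.ones((5,5)))
m[:190]=0;m[335:]=0;m[:,330:]=0
cs,h=cv2.findContours(m,cv2.RETR_CCOMP,cv2.CHAIN_APPROX_NONE)
for c,hh in zip(cs,h[0]):
    if cv2.contourArea(c)>1500:
        r=cv2.minAreaRect(c); b=cast(d,cv2.boxPoints(r),.106); mm=b.mean(0)
        e=[np.linalg.norm(b[i]-b[(i+1)%4]) for i in range(2)]
        v=b[1]-b[0] ; print(hh[3],r,mm.round(4),np.round(e,4),np.arctan2(v[1],v[0])); print(b.round(4)[:,:2].tolist())
cr=cv2.resize(f[195:335,125:330],None,fx=3.8,fy=3.8,interpolation=cv2.INTER_CUBIC)
s=load('side0')['frame'][140:280,100:340]; s=cv2.resize(s,None,fx=3.2,fy=3.2,interpolation=cv2.INTER_CUBIC)
cv2.imwrite('pics/c1.png',cr)
E
```

```text
[ 23  20 213] [ 24  18 213] [ 23  19 211] [ 28  18 213] [106  13 208]
-1 ((203.0, 267.0), (126.0, 138.0), 90.0) [0.5194 0.1675 0.106 ] [0.2123 0.1865] -1.5451830348075295
[[0.6105, 0.2806], [0.616, 0.0684], [0.4297, 0.0594], [0.4214, 0.2616]]
8 ((184.0, 260.5), (64.0, 69.0), 0.0) [0.5268 0.1955 0.106 ] [0.104 0.098] 0.09445781082481827
[[0.4734, 0.239], [0.577, 0.2488], [0.5797, 0.1508], [0.477, 0.1436]]
```

View pics/c1.png

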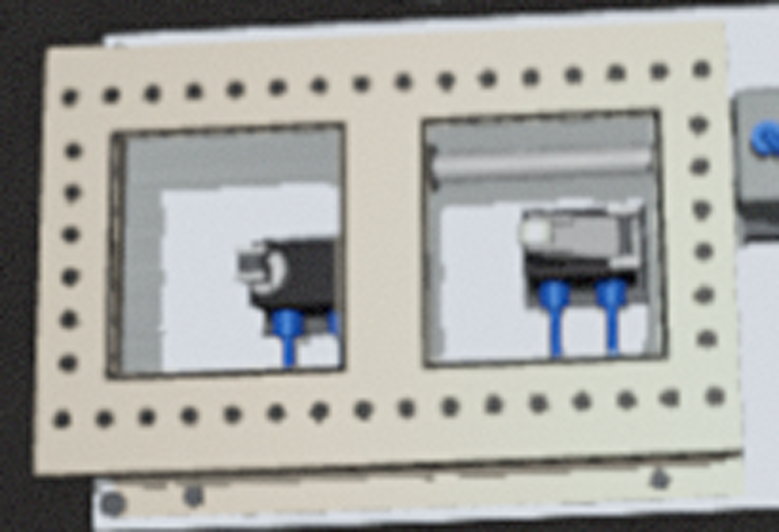

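The enlarged crop shows the roller lever in window_a, the one beside the cylinder, with its pale roller at crop (535,232). The dark plunger roller is in window_b. Next I'll convert these to positions.

```bash
python3 - <<'E'
from h import *
d=load('top0')
cv=lambda p:(np.array(p)+.5)/3.8-.5+[125,195]
wa=cast(d,cv([(422,122),(657,110),(667,355),(424,367)]),.106); wb=cast(d,cv([(110,133),(345,123),(345,369),(107,378)]),.106)
g=cast(d,cv([(47,47),(725,25),(741,452),(34,474)]),.106)
for w in(wa,wb,g): print(w.mean(0).round(4),[round(np.linalg.norm(w[i]-w[(i+1)%4])*1e3,1) for i in range(4)])
a,b=wa.mean(0),wb.mean(0); y=(b-a); print('dist',np.linalg.norm(y)); th=np.arctan2(-y[0],y[1]);print('yaw',th)
e=g[0]-g[1]; print('yaw g',np.arctan2(-e[0],e[1]), 'lower', np.arctan2(-(g[3]-g[2])[0],(g[3]-g[2])[1]))
O=g.mean(0); R=np.array([[np.cos(th),np.sin(th)],[-np.sin(th),np.cos(th)]])
for p in[(535,232)]:
    r=cast(d,cv(p),.084)[0]; print('roller',r, R@(r-O)[:2], R@(r-a)[:2])
print('a in rig',R@(a-O)[:2])
E
```

```text
[0.5353 0.0714 0.106 ] [np.float64(92.5), np.float64(96.0), np.float64(93.3), np.float64(96.1)]
[0.5265 0.195  0.106 ] [np.float64(94.4), np.float64(96.7), np.float64(93.4), np.float64(97.0)]
[0.53   0.1335 0.106 ] [np.float64(272.5), np.float64(167.3), np.float64(272.3), np.float64(169.6)]
dist 0.12394884621542931
yaw 0.07067282859570799
yaw g 0.05949684558544872 lower 0.06812332208035393
roller [0.54058279 0.07689025 0.084     ] [ 0.00654713 -0.05725799] [0.00568135 0.00513796]
a in rig [ 0.00086578 -0.06239595]
```

```bash
python3 -m pendant '[[[0,0,0.0275,0.05,0.085,0,0],[0,0,0.0275,0.096,0.17,0,0],[0,0,0.0275,0.096,0.17,0,0],[0,0,0.0275,0.096,0.17,0,0],[0,0,0.0275,0.096,0.17,0,0],[0,0,0.0275,0.096,0.17,0,0],[0,0,0.0275,0.096,0.17,0,0],[0,0,0.0275,0.096,0.17,0,0],[0,0,0.0275,0.096,0.17,0,0],[0,0,0.0275,0.096,0.17,0,0],[0,0,0.0275,0.096,0.17,0,0],[0,0,0.0275,0.096,0.17,0,0],[0,0,0.0275,0.096,0.17,0,0],[0,0,0.0275,0.096,0.17,0,0],[0,0,0.0275,0.096,0.17,0,0],[0,0,0.0275,0.096,0.17,0,0],[0,0,0,0.05,0.085,0,0],[0,0,0,0,0,0,0],[0,0,0,0,0,0,0]]]'
python3 - <<'E'
from h import *
grab('wrist','w1'); s=manip.state(); print(s['joint_pos'],s['contact_force'])
E
```

```text
time: 2.48
tool_pos: [0.542, 0.0747, 0.2308]
tool_rot: [0.0, 0.999, 0.033, -0.001]
contact_force: [-0.2, -0.9, 0.3]
gripper_width: 0.0
[ 5.68842228e-04 -1.33021137e-01  1.79381317e+00 -3.49673482e-04
  1.48144637e+00 -6.47957439e-02] [-0.56283114  0.25674125 -0.31133972]
```

View pics/w1.png

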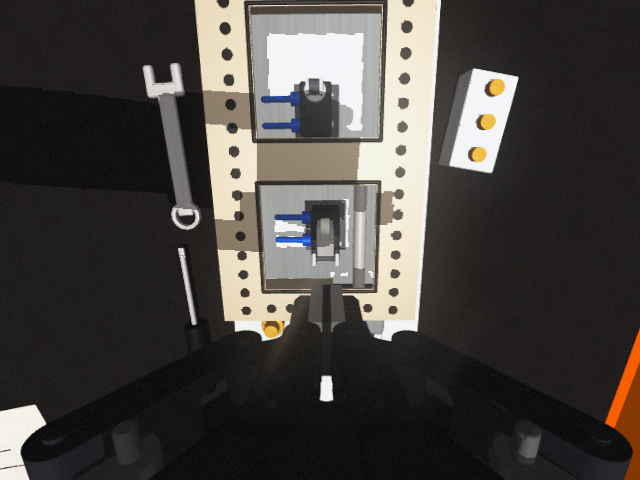

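The wrist view shows both windows: a is near, at (262–378, 182–290), with the lever at about (325,230), and b is farther off with the plunger. I'll enlarge it to pin down the roller.

```bash
python3 - <<'E'
from h import *
d=load('w1'); cv2.imwrite('pics/c2.png',cv2.resize(d['frame'][175:300,250:390],None,fx=4.5,fy=4.5,interpolation=cv2.INTER_CUBIC))
print(proj(d,[(.5406,.0769,.081),(.5406,.0769,.0885)]))
E
```

```text
[[323.65584492 226.26670544]
 [323.60157376 228.1996665 ]]
```

View pics/c2.png

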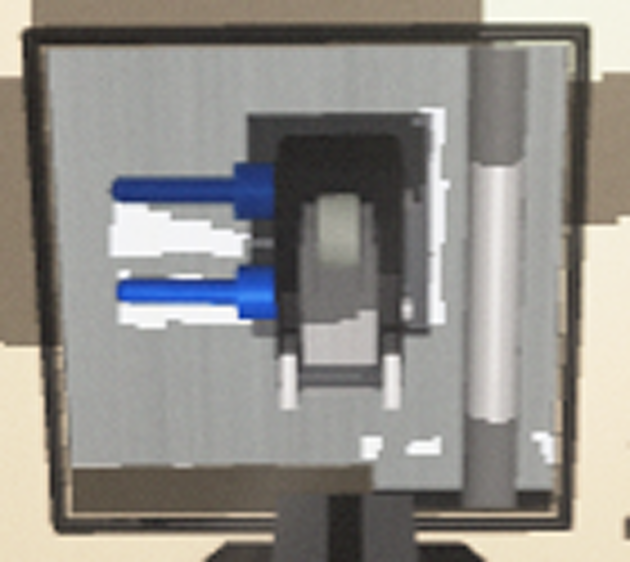

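The crop shows the roller at crop (338,229), which is pixel (325,225.5). That is within about 1 px of the position predicted from the top view.

```bash
python3 - <<'E'
from h import *
d=load('w1'); cv=lambda p:(np.array(p)+.5)/4.5-.5+[250,175]
print(cast(d,cv((338,229)),.083)); w=cast(d,cv([(27,35),(585,32),(567,525),(60,527)]),.106); print(w.round(4),w.mean(0))
a=w[1]+w[2]-w[0]-w[3]; print(np.arctan2(a[1],a[0]))
s=manip.state(); print(s['tool_pos'],s['tool_rot'])
E
```

```text
[[0.54147619 0.07811034 0.083     ]]
[[0.4848 0.1143 0.106 ]
 [0.5819 0.1212 0.106 ]
 [0.5886 0.0285 0.106 ]
 [0.492  0.0217 0.106 ]] [0.5368322  0.07143249 0.106     ]
0.0708619884420241
[0.54205503 0.07441101 0.23100611] [ 1.63677621e-04  9.99465402e-01  3.26921217e-02 -3.28299908e-04]
```

```bash
python3 -m pendant '[[[0,0,0,-0.002,0.016,-0.06,0],[0,0,0,0,0,-0.12,0],[0,0,0,0,0,-0.12,0],[0,0,0,0,0,-0.12,0],[0,0,0,0,0,-0.08,0],[0,0,0,0,0,-0.024,0],[0,0,0,0,0,0,0],[0,0,0,0,0,0,0]]]'
python3 - <<'E'
from h import *
grab('wrist','w2'); d=grab('side','s2')
cv2.imwrite('pics/c3.png',np.hstack([cv2.resize(cv2.imread('pics/w2.png')[:,100:540],(400,436)),cv2.resize(d['frame'][100:318,150:350],(400,436))]))
print(manip.state()['contact_force'])
E
```

```text
time: 3.52
tool_pos: [0.5431, 0.0792, 0.1017]
tool_rot: [0.0, 0.999, 0.033, 0.001]
contact_force: [0.5, 0.5, -0.1]
gripper_width: -0.001
[-0.09408444  0.51202336 -0.41487373]
```

View pics/c3.png

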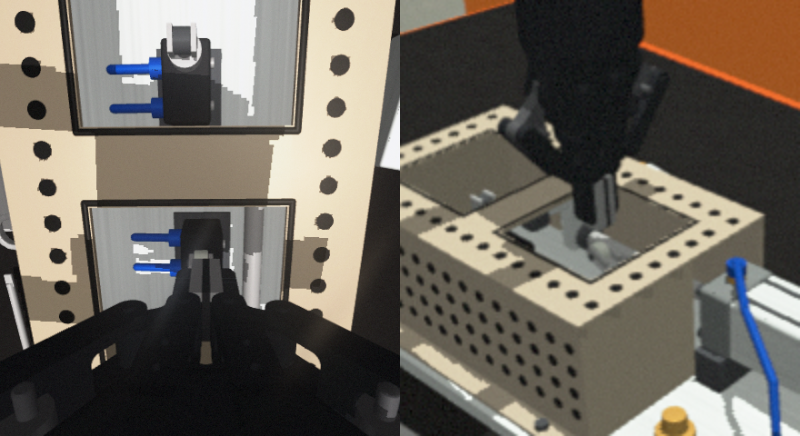

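The fingertips are shut inside window_a, directly over the roller, and both views look centred. The knuckles are wide, so I'll check how far they clear the guard before pressing.

```bash
python3 - <<'E'
from h import *
d=load('s2')
T=d['world_to_cam']; c=-T[:3,:3].T@T[:3,3]; t=np.array([.5431,.0792,.1017]); n=np.array([-np.sin(.066),np.cos(.066),0])
for p in[(500,125),(510,140),(555,155),(640,110),(575,200),(590,225)]:
    q=np.array(p)-[400,0]; q=q/2+[150,100]
    for off in(-.012,.012):
        r=cast(d,q,0)[0]-c; P=c+r*(((t+n*off-c)@n)/(r@n)); print(p,off,(P-t).round(3))
E
```

```text
(500, 125) -0.012 [-0.075 -0.017  0.102]
(500, 125) 0.012 [-0.059  0.008  0.088]
(510, 140) -0.012 [-0.069 -0.017  0.091]
(510, 140) 0.012 [-0.053  0.009  0.076]
(555, 155) -0.012 [-0.038 -0.015  0.069]
(555, 155) 0.012 [-0.02   0.011  0.054]
(640, 110) -0.012 [ 0.035 -0.01   0.073]
(640, 110) 0.012 [0.056 0.016 0.058]
(575, 200) -0.012 [-0.026 -0.014  0.033]
(575, 200) 0.012 [-0.007  0.012  0.015]
(590, 225) -0.012 [-0.015 -0.013  0.01 ]
(590, 225) 0.012 [ 0.003  0.012 -0.009]
```

The knuckles sit at least 58 mm above the tips and I need only 32 mm, so there is room. Starting the press.

```bash
python3 -m pendant '[[[0,0,0,-0.006,0,-0.024,0],[0,0,0,0,0,-0.024,0],[0,0,0,0,0,-0.012,0],[0,0,0,0,0,0,0]]]'; python3 -m pendant '[[[0,0,0,0,0,-0.016,0],[0,0,0,0,0,-0.012,0],[0,0,0,0,0,0,0]]]';  python3 -m pendant '[[[0,0,0,0,0,-0.012,0],[0,0,0,0,0,-0.004,0],[0,0,0,0,0,0,0]]]'
```

```text
time: 4.12
tool_pos: [0.5407, 0.08, 0.0858]
tool_rot: [-0.001, 0.999, 0.033, 0.0]
contact_force: [-1.3, 3.1, 5.2]
gripper_width: -0.001
time: 4.5
tool_pos: [0.5414, 0.0803, 0.0795]
tool_rot: [-0.001, 0.999, 0.033, 0.001]
contact_force: [-1.0, 4.6, 4.9]
gripper_width: -0.002
time: 4.88
tool_pos: [0.5416, 0.0806, 0.0757]
tool_rot: [-0.001, 0.999, 0.033, 0.001]
contact_force: [-1.5, 4.9, 7.1]
gripper_width: -0.001
```

```bash
python3 -m pendant '[[[0,0,0,0,0,-0.004,0],[0,0,0,0,0,0,0]]]'; python3 -m pendant '[[[0,0,0,0,0,-0.003,0],[0,0,0,0,0,0,0]]]'
python3 - <<'E'
from h import *
d=grab('side','s3'); w=grab('wrist','w3')
cv2.imwrite('pics/c4.png',np.hstack([cv2.resize(w['frame'][230:350,240:360],(400,400),interpolation=2),cv2.resize(d['frame'][180:260,210:290],(400,400),interpolation=2)]))
print(manip.state()['contact_force'],manip.state()['tool_pos'])
E
```

```text
time: 5.12
tool_pos: [0.5416, 0.0806, 0.0748]
tool_rot: [-0.001, 0.999, 0.033, 0.001]
contact_force: [-0.6, 5.4, 6.5]
gripper_width: -0.004
time: 5.38
tool_pos: [0.5417, 0.0807, 0.0741]
tool_rot: [-0.002, 0.999, 0.033, 0.001]
contact_force: [-1.7, 6.0, 6.4]
gripper_width: 0.001
[-1.57912812  4.97343309  5.7343974 ] [0.54165139 0.08069272 0.07412943]
```

View pics/c4.png

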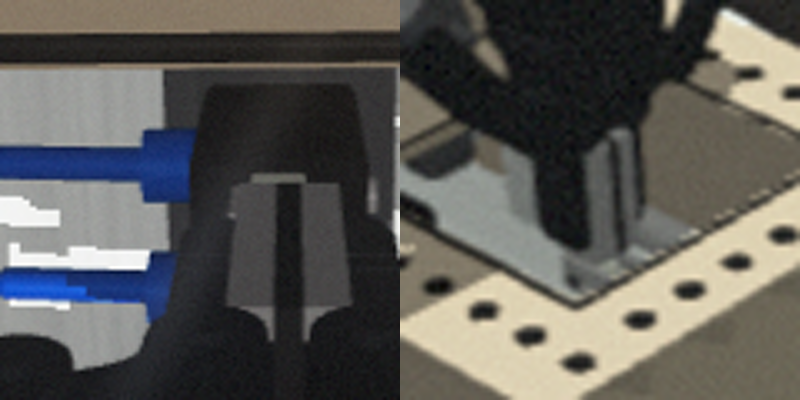

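The tips are squarely on the roller, with a pale sliver of it at crop (278,178). The lever is nearly down at about 6 N, and nothing else is touching. I'll follow the roller's +y drift to take off the side force, then go down to the stop in small steps.

```bash
python3 -m pendant '[[[0,0,0,0,0.006,-0.002,0],[0,0,0,0,0,0,0]]]'; python3 -m pendant '[[[0,0,0,0,0,-0.002,0],[0,0,0,0,0,0,0]]]'; python3 -m pendant '[[[0,0,0,0,0,-0.002,0],[0,0,0,0,0,0,0]]]'
```

```text
time: 5.72
tool_pos: [0.5417, 0.081, 0.0735]
tool_rot: [-0.0, 0.999, 0.033, 0.001]
contact_force: [-0.4, 1.8, 6.6]
gripper_width: 0.002
time: 5.98
tool_pos: [0.5417, 0.081, 0.0734]
tool_rot: [-0.0, 0.999, 0.033, 0.001]
contact_force: [-1.5, 0.7, 9.4]
gripper_width: -0.0
time: 6.22
tool_pos: [0.5418, 0.081, 0.0733]
tool_rot: [-0.0, 0.999, 0.033, 0.001]
contact_force: [-3.0, 2.7, 10.2]
gripper_width: 0.004
```

The stop is reached: z stays flat at 73.4 mm, where 73.8 was expected, while the force rises to about 10 N. Holding for 2.5 s.

```bash
python3 -m pendant '[[[0,0,0,0,0,0,0],[0,0,0,0,0,0,0],[0,0,0,0,0,0,0],[0,0,0,0,0,0,0],[0,0,0,0,0,0,0],[0,0,0,0,0,0,0],[0,0,0,0,0,0,0],[0,0,0,0,0,0,0],[0,0,0,0,0,0,0],[0,0,0,0,0,0,0],[0,0,0,0,0,0,0],[0,0,0,0,0,0,0],[0,0,0,0,0,0,0],[0,0,0,0,0,0,0],[0,0,0,0,0,0,0],[0,0,0,0,0,0,0],[0,0,0,0,0,0,0],[0,0,0,0,0,0,0],[0,0,0,0,0,0,0]]]'; python3 -m pendant '[[[0,0,0,0,0,0.02,0],[0,0,0,0,0,0.03,0],[0,0,0,0,0,0.05,0],[0,0,0,0,0,0.08,0],[0,0,0,0,0,0.12,0],[0,0,0,0,0,0.12,0],[0,0,0,0,0,0.12,0],[0,0,0,0,0,0.06,0],[0,0,0,0,0,0.02,0],[0,0,0,0,0,0,0],[0,0,0,0,0,0,0]]]'
python3 - <<'E'
from h import *
w=grab('wrist','w4'); t=grab('top','t4'); s=grab('side','s4')
z=lambda f,s:cv2.resize(f,s,interpolation=2)
cv2.imwrite('pics/c5.png',np.hstack([z(w['frame'][175:300,250:390],(448,400)),z(s['frame'][140:340,100:276],(352,400))]))
st=manip.state(); print(st['contact_force'],st['tool_pos'],st['time'])
a=load('w1'); print('shift px vs w1', cv2.phaseCorrelate(*[cv2.cvtColor(x['frame'][185:285,270:375],cv2.COLOR_BGR2GRAY).astype(np.float32) for x in(a,w)]))
E
```

```text
time: 8.6
tool_pos: [0.5418, 0.081, 0.0733]
tool_rot: [-0.0, 0.999, 0.033, 0.001]
contact_force: [-3.2, 1.3, 11.4]
gripper_width: -0.004
time: 9.98
tool_pos: [0.5398, 0.0807, 0.2245]
tool_rot: [-0.0, 0.999, 0.033, -0.001]
contact_force: [0.0, -0.8, -0.9]
gripper_width: -0.002
[ 0.42120648 -1.02497315 -0.13966251] [0.54004105 0.08071261 0.2249331 ] 10.125
shift px vs w1 ((1.9214152349778075, 7.319747859017795), 0.805569568210178)
```

View pics/c5.png

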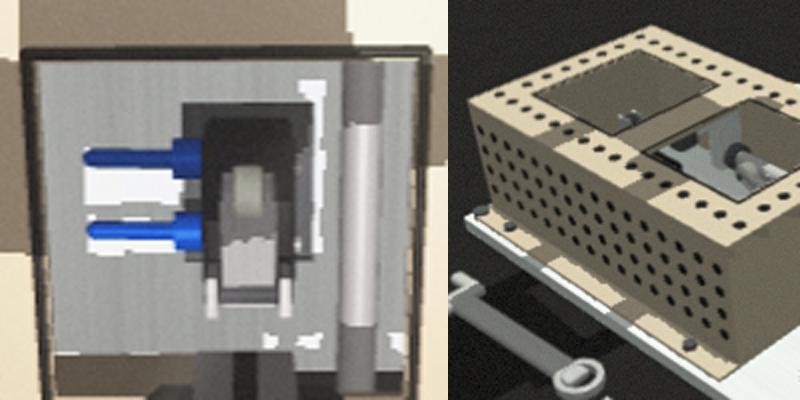

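The lever is back up, with the roller at crop (247,190). A quick position check comes before handing in.

```bash
python3 - <<'E'
from h import *
d=load('w4'); print(cast(d,np.array((247.5,190.5))/3.2-.5+[250,175],.083))
manip.job_done()
E
```

```text
[[0.54124557 0.07816517 0.083     ]]
the job is handed in; nothing more can be done
```

The limit valve check is done and handed in at about 10 s. I reached down through window_a, the window next to the cylinder, and pressed the roller lever onto its stop with the shut fingertips. I held it for at least 2.4 s, released it and lifted clear.

- **Press:** the fingertips stopped at 73.3 mm above the table, where 73.8 mm was expected. There the force rose from about 6 N to 11 N without further movement, so the lever was on its stop and not forced.
- **Side force:** sideways force on the fingertips reached about 6 N as the roller moved along its arc. I followed it by 1.5 mm and the side force dropped.
- **Release:** the lever sprang back, and the roller is within 0.3 mm of where it was before the press. The tool is clear at z = 225 mm, with only sensor noise on the force reading.
- **Other parts:** I saw and felt no contact with the guard. The fingers stayed clear of the plunger, cam and loose parts. I did not measure those afterwards, and the last close pictures do not show all of them.

No checks failed.

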